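# Open the push-latch desk box in the survey van

## Robot

A 6-joint arm with a two-finger parallel gripper is mounted at the origin on the work surface. World frame = base frame: x ahead of the robot, y to its left, z up, the work surface at z = 0. Lengths are in mm, angles in rad, forces in N, time in s.
With the tool pointing down it reaches from about 250 to 775 mm from the base axis. Payload 8.9 kg.
Tool frame: the origin (TCP) lies at the very end of the fingers, on their centre line; the grasp point (between the pads) lies 19 mm behind it (manip.grasp_offset is the z of the grasp point in the tool frame, in mm); z points along the fingers, y is the line along which they close (so a half turn about z gives the same grasp; the last joint's range is limited). The gripper opens to 85 mm and grips with 20 to 120 N. Pads are 22 mm wide; open, the fingers measure 114 mm over their backs; the gripper's body (76 mm by 85 mm) begins 54 mm behind the grasp point. The pads swing forward as they close: fully open they stand 13 mm farther back than shut.
Start: joints at [1.023, 0.291, -0.153, 1.127, 0, 1.431], TCP at [208.686, 481.74, 231.305] pointing down, gripper open.
Joint ranges: [-2.52, 2.52], [-0.91, 1.74], [-1.3, 1.37], [-1.96, 2.02], [-1.52, 1.47], [-3.14, 3.14]. Speed limits (rad/s): [2.22, 2.22, 2.79, 3.14, 3.14, 3.14].

## Interface

Orientations are given as a unit quaternion [w, x, y, z].
In Python, from workcell import manip, get_image, camera_info, order gives the robot as it stands. The module is installed in compiled form; this text tells all that it offers.
- The arm moves only by the shell command python3 -m crank 'ROWS'. ROWS is JSON, a list that holds one entry, the list of rows, each a list of 7 numbers: the shift along the tool's x, y, z in units of 10 cm (1.0 is 10 cm), then the turn, a rotation vector about the tool's x, y, z in units of pi/2 rad (1.0 is pi/2 rad), then the gripper's target within -1 to 1 (fully open at 1, half-way at 0, shut at -1). In form: [[[dx, dy, dz, rx, ry, rz, grip], ...]]. A call has exactly 5 rows; each row is the pose to reach, as a shift and turn from the pose commanded when the call began, along the tool's axes at that moment; what a row does not reach only later rows make up. A row lasts 1/10 s, in which the tool goes at most 50 mm and 8.59 degrees, less where a joint would pass 70% of its speed; a pose out of reach is approached as far as the arm can. A call with a number of a shift or a turn outside -1 to 1 is refused whole. A call with a gripper value outside its range is refused whole. The fingers move at their own pace and stop on an object; the grip force is fixed at half the most. Time passes only in rows, so rows that repeat a pose let the fingers close, or fill a call up. It gives the time, the measured TCP pose, the force, the opening and the grip force at its end, in the units of the state.
- manip.sense(): the state, without advancing time (a new reading comes with each control period).
- get_image(name): name is "side" or "top"; returns (picture, depth): 420x560x3 uint8, red, green, blue; 420x560 float32, mm along the optical axis (not along the pixel's ray), 0 where there is no reading.
- camera_info(name): a dict with "intrinsics" (3x3 intrinsics, pixels), "eye" and "rotation" of the camera in the world. Camera axes: x right, y up, looking along -z (the intrinsics and any distortion apply to the point x, -y, -z); pixel columns grow to the right and rows downward; lengths in mm; the calibration is good to about 2 mm. A picture is of the moment at which its call begins. camera_info takes no time and is no camera call.
- order.hand_in(): hands the job in; it is judged then, once.
The state is a dict: "time": time; "joint_pos": joint angles; "joint_velocities": joint speeds; "effort": joint torques, N m; "tool_pos": TCP position; "orientation": TCP orientation; "ft_force": force on the tool from outside, world axes, zero at the start; "moment": the same for the moment, N m; "grip_width": opening from 0.0 (shut) to 1.0 (fully open); "grip_force": force on a finger pad.
Only numpy, scipy, OpenCV 4.12 (cv2) and the standard library are available. Lean on these libraries where they do the work, as an engineer would, in place of code of your own. Each camera call takes 0.05 s, during which the arm holds its last target. There are 200 camera calls.

## Task

Open the wide desk box: press down on its lid at the round mark until the push-latch lets go, let the lid spring ajar by itself, then reach in under its raised edge and push the lid gently back until it stands upright or beyond and stays there by itself. Use only the fingertips or the outside of the fingers: do not grip the lid or lift anything, keep the narrow box shut, and leave the torch, mouse, tape roll and pen tray where they are.

Things in the scene. Friction and masses are not known exactly. Their poses are not given: they have to be found in the camera images.
- wide_box: the box to open: black plastic desk box screwed to the desk, 160 mm deep (its x) by 150 mm wide (its y) by 90 mm high, with a grey flush lid on top. Origin: centre of the underside. Its x axis points from the lid's free edge (the side nearer the robot) to the hinge side
- wide_lid (a joint): angle in rad of the wide box's lid: 0 shut and latched (lid top 90 mm above the desk, level with the side walls); negative when pressed in (stop at -0.07, 9 mm at the mark); it springs to about +0.8 (free edge 190 mm above the desk) once the latch lets go; stop at 2.1. Hinge friction: beyond about 1.3 it stays where left, below that it sinks back to 0.8. Pushing up does not open a latched lid; no re-latching
- wide_mark (a point): centre of the round dark press mark (20 mm across) on top of the wide lid, mid-width, 20 mm from its free edge, 126 mm from the hinge line; moves with the lid. Pressing here takes about 4 to 6 N; the latch lets go when the mark has gone in about 3 mm, and the lid rises when the finger is taken away
- wide_hinge (a point): middle of the wide lid's hinge line, fixed to the box, 86 mm above the desk, 70 mm from the box's centre along its +x; the line runs along the box's y, between two small steel hinge barrels. The lid is a smooth handleless plate 136 mm wide, 8 mm thick, about 0.12 kg; its rounded free edge is 146 mm from this line. A latch peg hangs 21 mm below the lid at its -y front corner; the middle is clear
- narrow_box: the other box, to be left shut: same build, depth and height but only 90 mm wide. Origin: centre of the underside; axes as for the wide box
- narrow_lid (a joint): angle in rad of the narrow box's lid, 0 shut and latched, with the same push-latch
- torch: dark steel torch standing upright on its head, 38 mm diameter at the foot, 100 mm high, loose. Origin: centre of the underside
- mouse: black computer mouse, 105 by 60 by 32 mm, loose. Origin: centre of the underside
- tape: roll of brown tape lying flat, 90 mm outside diameter, 25 mm high, loose. Origin: centre of the underside
- pen_tray: open black pen tray, 220 (x) by 100 (y) by 50 mm high, loose. Origin: centre of the underside
Not all that is in view belongs to the job. Leave any brown or purple look-alike of the narrow_box alone. Several things look just like the torch: the one meant starts farthest to the robot's left.

How it is judged (in metres and radians):
On the way, in this order (a step that is already met when the one before it is completed fails the run):
1. the wide lid, untouched, stands ajar after its latch has let go (value of joint wide_lid between 0.5 and 1.1 rad and contact force between the fingers and wide_lid below 0.2 N), for 0.2 s.
2. the wide lid has been pushed up to upright (value of joint wide_lid above 1.4 rad), for 0.2 s.
At the end, for the whole second after the job is handed in: the wide lid stands at rest at 1.4 rad (80 degrees) or more, the narrow lid is shut (under 0.05 rad), and the torch (upright), mouse, tape and pen tray are within 30 mm of where they stood (value of joint wide_lid above 1.4 rad and velocity of joint wide_lid between -0.1 and 0.1 rad/s and value of joint narrow_lid below 0.05 rad and distance of each of torch, mouse, tape, pen_tray from where it was at the start of the episode below 0.03 m and angle between torch's own z axis and vertical below 0.2 rad); the robot touches nothing.
It fails at once if the narrow box was opened (value of joint narrow_lid above 0.1 rad).
It fails at once if the wide lid was forced (over 40 N) (contact force between the fingers and wide_lid above 40 N).
It fails at once if the ajar wide lid was gripped (pressed on its top and on its edge or underside at once) (value of joint wide_lid above 0.3 rad and contact force between the fingers and wide_lid_c0 above 3 N and (contact force between the fingers and wide_lid_c1 above 3 N or contact force between the fingers and wide_lid_c2 above 3 N)).
It fails at once if a bystander was lifted, knocked over or pushed away (distance of any of torch, mouse, tape, pen_tray from where it was at the start of the episode above 0.03 m or angle between torch's own z axis and vertical above 0.5 rad).
It also fails if it takes over 48 s, if anything falls off the work surface, if the arm or the gripper's body presses on something with over 40 N, if the wrist force passes 120 N, or if a joint passes its speed limit or range.

## Working session

There is one attempt and no reset: what is moved stays moved. The work goes in short steps, Python scripts to look and compute and a shell command to move; the robot and the scene stay as the last step left them, time stands still between calls to the robot, and variables do not carry over. Pictures are saved under pics/ and viewed, at most 10 in all, crops included, and the job is handed in when it is done.

```bash
mkdir -p pics
python3 - <<'E'
from workcell import manip,get_image,camera_info
import cv2,numpy as np
for n in("top","side"):
    p,d=get_image(n); cv2.imwrite(f"pics/{n}0.png",p[:,:,::-1]); np.savez(f"{n}0.npz",p=p,d=d)
    c=camera_info(n); print(n,c)
print(manip.sense())
E
```

```text
top {'intrinsics': array([[486.23570792,   0.        , 280.85243012],
       [  0.        , 486.23570792, 213.39315634],
       [  0.        ,   0.        ,   1.        ]]), 'eye': array([ 332.01305968,    8.71315514, 1676.65708501]), 'rotation': array([ 0.70940719,  0.03662423, -0.04097034, -0.70265321])}
side {'intrinsics': array([[429.54768787,   0.        , 278.83098663],
       [  0.        , 429.54768787, 218.04575206],
       [  0.        ,   0.        ,   1.        ]]), 'eye': array([-104.5600655 , -777.37986115,  863.97316431]), 'rotation': array([ 0.84569007,  0.42347537, -0.14196144, -0.29210249])}
{'time': 0.1, 'joint_pos': array([ 1.02270056e+00,  2.91183098e-01, -1.54051677e-01,  1.12665345e+00,
        3.61991399e-05,  1.43148262e+00]), 'joint_velocities': array([ 0.00025317, -0.00260025,  0.00151383,  0.00177867,  0.00077527,
        0.00024875]), 'effort': array([ 1.90120423e-03, -5.37977028e+01,  3.31918430e+01,  9.26464854e-03,
       -2.21370728e-04, -2.29335791e-05]), 'tool_pos': array([208.4811563 , 481.42790279, 230.81062244]), 'orientation': array([-2.01013604e-04,  2.02970883e-01,  9.79184621e-01, -5.07919133e-04]), 'ft_force': array([ 0.19356629, -0.26099935, -0.20475178]), 'moment': array([-0.01879002, -0.01272847, -0.02271841]), 'grip_force': 0.0, 'grip_width': 0.998243965322235}
```

View pics/top0.png

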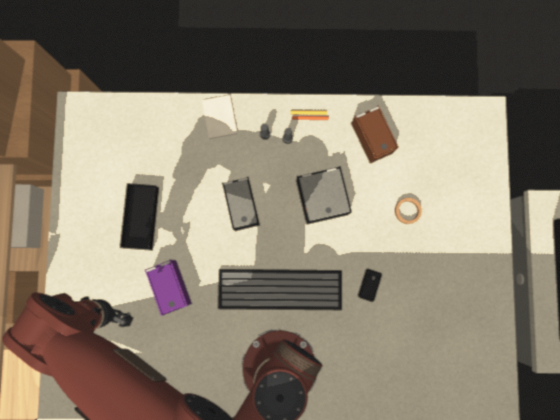

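View pics/side0.png

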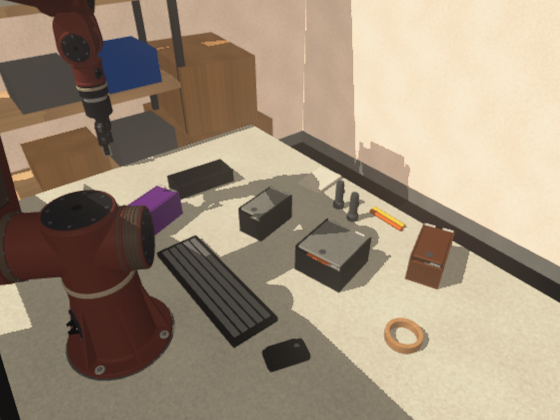

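The top view shows the wide box at about (324,195) with its mark near (331,211), and the narrow box at (241,203). The torches are at (265,131) and (288,135), the tape at (408,210) and the mouse at (370,285). The side view agrees. Next I'll measure the wide lid.

```bash
cat > h.py <<'E'
import numpy as np,cv2
from scipy.spatial.transform import Rotation as R
from workcell import camera_info
def ray(n,uv):
    c=camera_info(n);K=c["intrinsics"];q=c["rotation"];uv=np.atleast_2d(uv).astype(float)
    v=np.c_[(uv[:,0]-K[0,2])/K[0,0],-(uv[:,1]-K[1,2])/K[1,1],-np.ones(len(uv))]
    return c["eye"],R.from_quat(np.r_[q[1:],q[0]]).apply(v)
def onz(n,uv,z):
    e,v=ray(n,uv);return e+v*((z-e[2])/v[:,2])[:,None]
def cloud(n,d):
    h,w=d.shape;u,v=np.meshgrid(np.arange(w),np.arange(h))
    e,r=ray(n,np.c_[u.ravel(),v.ravel()]);return (e+r*d.reshape(-1,1)).reshape(h,w,3)
E
python3 - <<'E'
from h import *
f=np.load("top0.npz");p,d=f["p"],f["d"];P=cloud("top",d)
print("desk z",np.median(P[150:170,430:470,2]))
m=((abs(P[:,:,2]-90)<14)).astype(np.uint8);m[:,:180]=0;m[:160]=0;m[240:]=0
n,l,s,c=cv2.connectedComponentsWithStats(m)
for i in range(1,n):
    if s[i,4]>200:
        k=(l==i);pts=np.argwhere(k)[:,::-1].astype(np.float32);r=cv2.minAreaRect(onz("top",pts,90)[:,:2].astype(np.float32))
        print(s[i],r,np.median(P[k][:,2]),cv2.boxPoints(r))
g=cv2.cvtColor(p,cv2.COLOR_RGB2GRAY)
print(g[203:220,320:344])
q=onz("top",[[331,211]],90);print("mark",q, "torches",onz("top",[[265,131],[288,135]],60))
cv2.imwrite("pics/crop.png",cv2.resize(p[160:240,215:365,::-1],None,fx=5,fy=5,interpolation=cv2.INTER_CUBIC))
E
```

```text
desk z -0.009137142135386966
[ 296  166   56   57 2086] ((572.740966796875, -140.372314453125), (159.9415283203125, 150.8938446044922), 13.405954360961914) 90.01648916325462 [[ 477.45697  -85.52232]
 [ 512.4416  -232.30458]
 [ 668.02496 -195.2223 ]
 [ 633.04034  -48.44005]]
[ 222  177   37   53 1231] ((541.6426391601562, 135.62701416015625), (160.21730041503906, 89.96430206298828), 13.98941421508789) 90.40347071142173 [[453.0359   159.90933 ]
 [474.78406   72.61334 ]
 [630.2494   111.344696]
 [608.5012   198.64069 ]]
[[151 151 150 149 149 149 148 149 148 149 148 149 148 148 146 144 146 147
  146 144 143 145 146 147]
 [149 151 151 149 148 148 147 149 149 150 149 147 148 146 146 146 146 147
  147 146 145 146 146 148]
 [147 150 149 149 150 148 148 148 148 148 148 147 145 145 147 148 147 147
  147 146 147 147 147 147]
 [148 147 148 151 150 149 147 144 141 141 144 145 144 145 146 149 148 145
  146 147 148 149 148 147]
 [149 149 151 151 151 145 136 126 122 125 135 143 145 144 146 148 147 147
  146 148 148 149 148 148]
 [148 148 150 150 148 136 119 106 103 106 119 136 144 146 144 145 146 14
[... 584 characters left out ...]
145 142 141 138 130 111
   98  90  87  75  63  56]
 [153 151 150 149 149 149 151 150 144 140 140 136 125 107  95  87  79  67
   57  57  61  67  80  92]
 [153 152 148 145 141 140 140 138 122 100  91  87  77  65  58  58  62  72
   84 100 123 141 154 165]
 [142 141 136 124 107  97  90  87  74  61  56  56  65  79  91 106 129 144
  158 174 199 213 217 219]
 [106  94  86  77  64  58  56  59  67  80  91 107 129 149 161 178 201 213
  218 221 224 226 227 227]
 [ 65  59  57  63  72  84  97 121 138 153 163 178 198 210 213 216 221 225
  228 229 228 227 227 228]]
mark [[ 516.51469067 -165.00589634   90.        ]] torches [[792.21382492  56.20550628  60.        ]
 [779.11729154 -22.28808634  60.        ]]
```

View pics/crop.png

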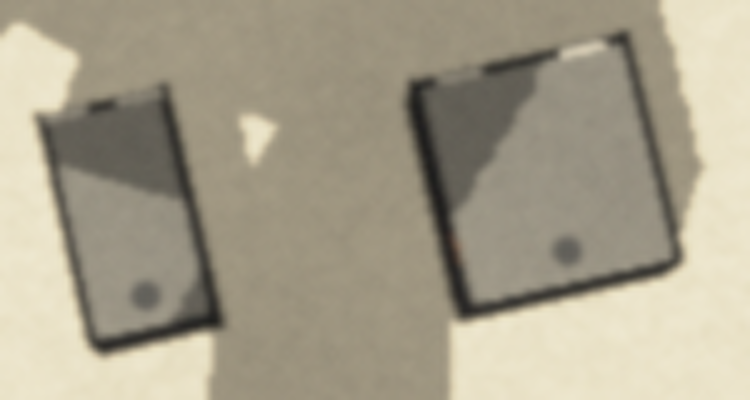

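The wide box centre is at (573,-140) with yaw 13.4°, which puts the mark at (518,-153,90) and the hinge at (641,-124,86). I'll move above the mark with the gripper closing.

```bash
python3 -m crank '[[[-0.18,-0.15,0,0,0,0,-1],[-0.36,-0.31,0,0,0,0,-1],[-0.54,-0.46,0,0,0,0,-1],[-0.72,-0.61,0,0,0,0,-1],[-0.894,-0.766,0,0,0,0,-1]]]'
python3 -m crank '[[[-0.18,-0.15,0,0,0,0,-1],[-0.36,-0.31,0,0,0,0,-1],[-0.54,-0.46,0,0,0,0,-1],[-0.72,-0.61,0,0,0,0,-1],[-0.894,-0.766,0,0,0,0,-1]]]'
python3 -m crank '[[[-0.18,-0.15,0,0,0,0,-1],[-0.36,-0.31,0,0,0,0,-1],[-0.54,-0.46,0,0,0,0,-1],[-0.72,-0.61,0,0,0,0,-1],[-0.894,-0.766,0,0,0,0,-1]]]'
python3 -m crank '[[[-0.18,-0.15,0,0,0,0,-1],[-0.36,-0.31,0,0,0,0,-1],[-0.54,-0.46,0,0,0,0,-1],[-0.72,-0.61,0,0,0,0,-1],[-0.894,-0.766,0,0,0,0,-1]]]'
python3 -m crank '[[[-0.18,-0.15,0,0,0,0,-1],[-0.36,-0.31,0,0,0,0,-1],[-0.54,-0.46,0,0,0,0,-1],[-0.72,-0.61,0,0,0,0,-1],[-0.894,-0.766,0,0,0,0,-1]]]'
python3 -m crank '[[[-0.18,-0.15,0,0,0,0,-1],[-0.36,-0.31,0,0,0,0,-1],[-0.54,-0.46,0,0,0,0,-1],[-0.72,-0.61,0,0,0,0,-1],[-0.894,-0.766,0,0,0,0,-1]]]'
python3 -m crank '[[[0,0,0.2,0,0,-0.08,-1],[0,0,0.4,0,0,-0.16,-1],[0,0,0.6,0,0,-0.25,-1],[0,0,0.8,0,0,-0.33,-1],[0,0,1,0,0,-0.409,-1]]]'
python3 -m crank '[[[0,0,0,0,0,0,-1],[0,0,0,0,0,0,-1],[0,0,0,0,0,0,-1],[0,0,0,0,0,0,-1],[0,0,0,0,0,0,-1]]]'
```

```text
time: 0.6
tool_pos: [260.4, 374.9, 231.0]
orientation: [-0.0, 0.203, 0.979, -0.0]
ft_force: [0.5, -0.2, -0.3]
grip_width: 0.143
grip_force: 0.0
time: 1.1
tool_pos: [312.0, 269.1, 231.1]
orientation: [-0.0, 0.203, 0.979, -0.0]
ft_force: [1.2, -0.5, -0.0]
grip_width: 0.0
grip_force: 0.0
time: 1.6
tool_pos: [363.6, 163.3, 231.2]
orientation: [-0.0, 0.203, 0.979, -0.0]
ft_force: [0.4, -0.2, -0.2]
grip_width: 0.001
grip_force: 0.0
time: 2.1
tool_pos: [415.2, 57.5, 231.1]
orientation: [-0.0, 0.203, 0.979, -0.0]
ft_force: [0.2, 0.6, -0.2]
grip_width: -0.001
grip_force: 0.0
time: 2.6
tool_pos: [466.8, -48.3, 231.1]
orientation: [-0.0, 0.203, 0.979, 0.0]
ft_force: [0.2, 0.8, -0.2]
grip_width: 0.0
grip_force: 0.0
time: 3.1
tool_pos: [518.4, -154.0, 230.9]
orientation: [-0.0, 0.203, 0.979, 0.0]
ft_force: [0.1, 0.5, -0.2]
grip_width: -0.001
grip_force: 0.0
time: 3.6
tool_pos: [517.9, -153.1, 130.2]
orientation: [-0.0, -0.119, 0.993, 0.0]
ft_force: [0.2, 0.5, 0.1]
grip_width: 0.0
grip_force: 0.0
time: 4.1
tool_pos: [518.7, -153.4, 132.1]
orientation: [0.001, -0.116, 0.993, -0.0]
ft_force: [0.1, 0.4, 0.4]
grip_width: -0.002
grip_force: 0.0
```

Over the mark at z = 132. I'll descend to z = 94, then press in to about 5 mm.

```bash
python3 -m crank '[[[0,0,0.1,0,0,0,-1],[0,0,0.2,0,0,0,-1],[0,0,0.3,0,0,0,-1],[0,0,0.38,0,0,0,-1],[0,0,0.38,0,0,0,-1]]]'
python3 -m crank '[[[0,0,0.02,0,0,0,-1],[0,0,0.035,0,0,0,-1],[0,0,0.05,0,0,0,-1],[0,0,0.06,0,0,0,-1],[0,0,0.06,0,0,0,-1]]]'
python3 -m crank '[[[0,0,0.01,0,0,0,-1],[0,0,0.015,0,0,0,-1],[0,0,0.02,0,0,0,-1],[0,0,0.025,0,0,0,-1],[0,0,0.025,0,0,0,-1]]]'
```

```text
time: 4.6
tool_pos: [517.2, -152.8, 91.7]
orientation: [-0.001, -0.117, 0.993, 0.001]
ft_force: [-0.9, 1.1, -0.5]
grip_width: -0.003
grip_force: 0.0
time: 5.1
tool_pos: [518.3, -153.3, 87.4]
orientation: [0.0, -0.117, 0.993, -0.0]
ft_force: [-1.7, -0.1, 3.0]
grip_width: 0.002
grip_force: 1.4
time: 5.6
tool_pos: [518.3, -153.3, 84.8]
orientation: [0.0, -0.117, 0.993, -0.0]
ft_force: [0.4, -0.3, 3.9]
grip_width: 0.003
grip_force: 2.1
```

```bash
python3 -m crank '[[[0.05,0,-0.3,0,0,0,-1],[0.35,0,-0.6,0,0,0,-1],[0.7,0,-0.8,0,0,0,-1],[1,0,-0.8,0,0,0,-1],[1,0,-0.8,0,0,0,-1]]]'
python3 -m crank '[[[0,0,0,0,0,0,-1],[0,0,0,0,0,0,-1],[0,0,0,0,0,0,-1],[0,0,0,0,0,0,-1],[0,0,0,0,0,0,-1]]]'
python3 - <<'E'
from h import *
from workcell import get_image
p,d=get_image("side");cv2.imwrite("pics/side1.png",p[:,:,::-1])
t,d=get_image("top");P=cloud("top",d)
hx=np.array([.973,.232]);c=np.array([640.8,-124.2])
r=(P[:,:,:2]-c)@hx;s=(P[:,:,:2]-c)@np.array([-.232,.973])
for a in range(-160,10,10):
    k=(abs(r-a)<5)&(abs(s+50)<12)
    if k.any():print(a,k.sum(),np.median(P[k][:,2]).round(1),end=' | ')
E
```

```text
time: 6.1
tool_pos: [418.2, -176.4, 165.1]
orientation: [-0.0, -0.116, 0.993, 0.0]
ft_force: [-1.4, 0.0, -1.1]
grip_width: -0.004
grip_force: 0.0
time: 6.6
tool_pos: [421.2, -176.2, 164.5]
orientation: [-0.0, -0.117, 0.993, 0.0]
ft_force: [0.1, -0.4, -0.2]
grip_width: 0.001
grip_force: 0.0
-140 7 73.1 | -130 5 72.7 | -120 16 7.0 | -110 26 25.0 | -100 44 109.8 | -90 38 179.6 | -80 24 173.0 | -70 19 165.6 | -60 19 153.0 | -50 19 144.2 | -40 20 131.7 | -30 18 122.0 | -20 20 113.4 | -10 17 104.3 | 0 20 93.9 |
```

View pics/side1.png

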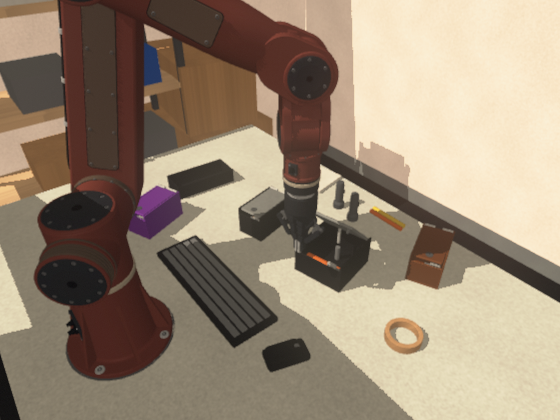

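The lid is ajar at about 45° (0.8 rad), with its edge around 190 mm high; in the side view it sits at about (340,235). The finger is in front of it and its tip is below the edge. I'll approach and push gently.

```bash
python3 -m crank '[[[-0.2,0,0,0,0,0,-1],[-0.4,0,0,0,0,0,-1],[-0.6,0,0,0,0,0,-1],[-0.8,0,0,0,0,0,-1],[-0.95,0,0,0,0,0,-1]]]'
python3 -m crank '[[[-0.08,0,0,0,0,0,-1],[-0.16,0,0,0,0,0,-1],[-0.24,0,0,0,0,0,-1],[-0.32,0,0,0,0,0,-1],[-0.4,0,0,0,0,0,-1]]]'
python3 -m crank '[[[-0.08,0,-0.02,0,0,0,-1],[-0.16,0,-0.04,0,0,0,-1],[-0.24,0,-0.06,0,0,0,-1],[-0.32,0,-0.08,0,0,0,-1],[-0.4,0,-0.1,0,0,0,-1]]]'
python3 - <<'E'
from h import *
from workcell import get_image
p,d=get_image("side");cv2.imwrite("pics/side2.png",cv2.resize(p[120:320,200:460,::-1],None,fx=3,fy=3))
E
```

```text
time: 7.2
tool_pos: [514.5, -154.0, 164.7]
orientation: [0.0, -0.117, 0.993, 0.0]
ft_force: [0.4, -0.7, -0.1]
grip_width: 0.0
grip_force: 0.0
time: 7.7
tool_pos: [551.0, -145.5, 165.5]
orientation: [-0.001, -0.116, 0.993, -0.0]
ft_force: [-32.5, -4.6, 44.5]
grip_width: 0.001
grip_force: 9.4
time: 8.2
tool_pos: [591.8, -135.6, 174.8]
orientation: [-0.0, -0.117, 0.993, 0.0]
ft_force: [-0.5, 0.1, -0.3]
grip_width: 0.001
grip_force: 0.0
```

View pics/side2.png

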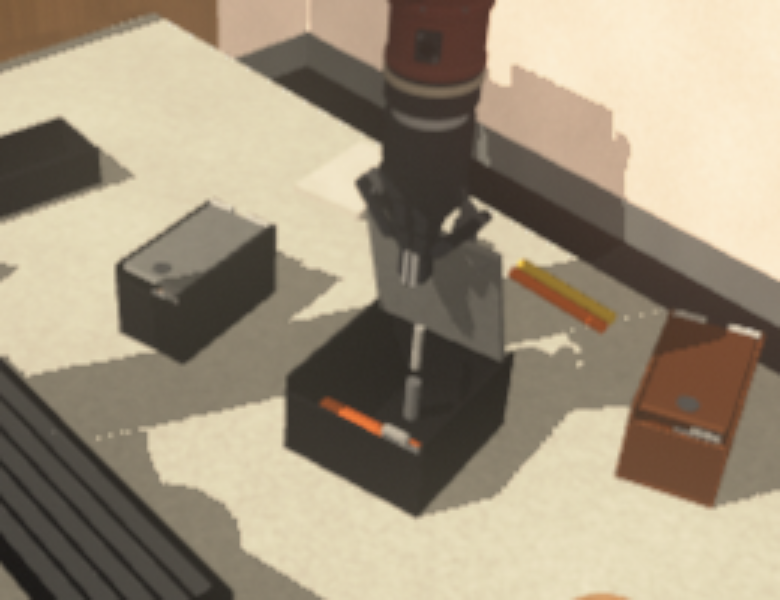

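The lid is now nearly upright, at about (440,290) in the crop. The wrist force spiked to about 55 N during the push, so the lid edge probably wedged under the finger linkage. Before continuing I'll measure the lid angle.

Run:
```python
from h import *
from workcell import get_image,manip
hx=np.array([.973,.232]);c=np.array([640.8,-124.2])
for n in("side","top"):
    p,d=get_image(n);P=cloud(n,d);r=(P[:,:,:2]-c)@hx;s=(P[:,:,:2]-c)@np.array([-.232,.973])
    for z in range(100,236,10):
        for lo,hi in((-65,-30),(30,65)):
            k=(abs(P[:,:,2]-z)<5)&(s>lo)&(s<hi)&(abs(r)<110)&(d>0)
            if k.sum()>3:print(n,z,lo,k.sum(),np.percentile(r[k],[10,50,90]).round(0))
print(manip.sense()["ft_force"])
```

```text
side 100 -65 25 [-7. -6. -3.]
side 100 30 22 [-7. -6. -5.]
side 110 -65 27 [-10.  -8.  -7.]
side 110 30 20 [-11.  -9.  -7.]
side 120 -65 28 [-12. -10.  -8.]
side 120 30 23 [-12. -11. -10.]
side 130 -65 24 [-15. -13. -12.]
side 130 30 27 [-15. -14. -12.]
side 140 -65 25 [-17. -16. -13.]
side 140 30 21 [-17. -16. -14.]
side 150 -65 28 [-20. -18. -16.]
side 150 30 18 [-20. -19. -17.]
side 160 -65 29 [-23. -21. -19.]
side 160 30 19 [-23. -21. -19.]
side 170 -65 26 [-25. -23. -22.]
side 170 30 20 [-26. -23. -22.]
side 180 -65 32 [-27. -26. -24.]
side 180 30 25 [-28. -26. -24.]
side 190 -65 26 [-31. -29. -27.]
side 190 30 21 [-31. -30. -28.]
side 200 -65 24 [-33. -31. -30.]
side 200 30 10 [-33. -31. -30.]
side 210 -65 28 [-44. -35. -33.]
side 210 30 5 [-34. -34. -33.]
side 220 -65 40 [-47. -36. -34.]
side 220 30 4 [-55. -37. -35.]
side 230 -65 26 [-61. -36. -32.]
side 230 30 15 [-63. -60. -37.]
top 100 30 4 [2. 2. 3.]
top 140 30 4 [-8. -8. -7.]
[-0.60378803  0.6273343  -0.90755422]
```

The lid is at about 1.31 rad. I'll raise the tool 20 mm for clearance above the edge and push on more slowly.

```bash
python3 -m crank '[[[0,0,-0.05,0,0,0,-1],[0,0,-0.1,0,0,0,-1],[0,0,-0.15,0,0,0,-1],[0,0,-0.2,0,0,0,-1],[0,0,-0.2,0,0,0,-1]]]'
python3 -m crank '[[[-0.04,0,0,0,0,0,-1],[-0.08,0,0,0,0,0,-1],[-0.12,0,0,0,0,0,-1],[-0.16,0,0,0,0,0,-1],[-0.2,0,0,0,0,0,-1]]]'
python3 -m crank '[[[-0.03,0,0,0,0,0,-1],[-0.06,0,0,0,0,0,-1],[-0.09,0,0,0,0,0,-1],[-0.12,0,0,0,0,0,-1],[-0.15,0,0,0,0,0,-1]]]'
python3 -m crank '[[[-0.02,0,0,0,0,0,-1],[-0.04,0,0,0,0,0,-1],[-0.06,0,0,0,0,0,-1],[-0.08,0,0,0,0,0,-1],[-0.1,0,0,0,0,0,-1]]]'
cat > m.py <<'E'
from h import *
from workcell import get_image
hx=np.array([.973,.232]);c=np.array([640.8,-124.2])
p,d=get_image("side");P=cloud("side",d);r=(P[:,:,:2]-c)@hx;s=(P[:,:,:2]-c)@np.array([-.232,.973])
k=(P[:,:,2]>105)&(P[:,:,2]<180)&(s>-65)&(s<-30)&(abs(r)<70)&(d>0)
a=np.polyfit(P[k][:,2],r[k],1);print("theta",np.pi/2+np.arctan(a[0]))
E
python3 m.py
```

```text
time: 8.85
tool_pos: [591.6, -136.1, 195.9]
orientation: [0.001, -0.117, 0.993, -0.0]
ft_force: [0.7, -0.2, 0.4]
grip_width: 0.001
grip_force: 0.0
time: 9.35
tool_pos: [610.9, -131.1, 194.6]
orientation: [-0.0, -0.117, 0.993, 0.0]
ft_force: [-0.4, 0.5, 0.1]
grip_width: 0.0
grip_force: 0.3
time: 9.85
tool_pos: [625.4, -127.7, 194.8]
orientation: [0.0, -0.117, 0.993, -0.0]
ft_force: [-0.6, 0.3, -0.3]
grip_width: -0.001
grip_force: 0.2
time: 10.35
tool_pos: [635.0, -125.4, 194.8]
orientation: [-0.0, -0.117, 0.993, 0.0]
ft_force: [0.2, -0.5, -0.3]
grip_width: -0.003
grip_force: 0.2
theta 1.6155398357805548
```

Pushing force was under 1 N this time, and the lid is at 1.62 rad. I'll back off up and away, then check everything.

```bash
python3 -m crank '[[[0.1,0,0,0,0,0,-1],[0.3,0,0,0,0,0,-1],[0.5,0,0,0,0,0,-1],[0.75,0,-0.1,0,0,0,-1],[1,0,-0.3,0,0,0,-1]]]'
python3 -m crank '[[[0.2,0,-0.1,0,0,0,-1],[0.4,0,-0.2,0,0,0,-1],[0.6,0,-0.3,0,0,0,-1],[0.8,0,-0.4,0,0,0,-1],[1,0,-0.5,0,0,0,-1]]]'
python3 -m crank '[[[0,0,0,0,0,0,-1],[0,0,0,0,0,0,-1],[0,0,0,0,0,0,-1],[0,0,0,0,0,0,-1],[0,0,0,0,0,0,-1]]]'
python3 m.py; python3 m.py
python3 - <<'E'
from h import *
from workcell import get_image
p,d=get_image("side");q=np.load("side0.npz")["p"]
cv2.imwrite("pics/side3.png",p[:,:,::-1])
for n,(u,v,w,h) in dict(torches=(325,175,40,48),mouse=(255,335,60,40),tape=(380,315,50,40),tray=(160,155,80,45),narrow=(235,185,60,55)).items():
    print(n,cv2.absdiff(p,q)[v:v+h,u:u+w].mean().round(2))
E
```

```text
time: 10.9
tool_pos: [536.0, -148.3, 223.8]
orientation: [-0.001, -0.117, 0.993, 0.001]
ft_force: [-0.3, 0.6, 0.6]
grip_width: 0.001
grip_force: 0.0
time: 11.4
tool_pos: [439.7, -171.9, 275.4]
orientation: [0.0, -0.117, 0.993, -0.0]
ft_force: [0.0, -0.3, 0.4]
grip_width: 0.002
grip_force: 0.0
time: 11.9
tool_pos: [440.6, -171.5, 274.3]
orientation: [-0.0, -0.117, 0.993, 0.0]
ft_force: [0.6, -0.4, -0.6]
grip_width: -0.003
grip_force: 0.0
theta 1.6215422668257282
theta 1.6224123800009107
torches 42.27
mouse 2.47
tape 3.85
tray 12.44
narrow 19.95
```

View pics/side3.png

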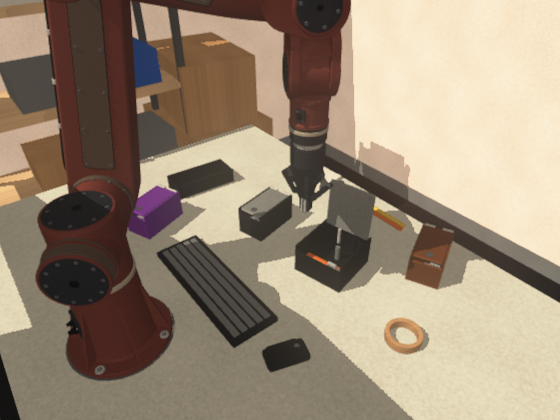

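The lid stands upright by itself at about (350,210), at 1.62 rad. The narrow box is shut, and the mouse, tape and tray are where they were. The arm and lid hide the torches, but nothing went near them. Handing in.

```bash
python3 -c "
from workcell import order;print(order.hand_in())"
```

```text
the job is handed in; nothing more can be done
None
```

The wide lid stands open by itself at about 1.62 rad and the job is handed in, but the wrist force hit about 55 N early in the push, so the run may be failed under the 40 N limits; the narrow box is shut, the mouse, tape and pen tray look unmoved, and the torch was hidden in the last view.

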